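# Pin a bracket in a welding fixture with a cam-locked locating slide

### The job

Pin the aluminium bracket in the welding fixture: push the red lever handle all the way round to the bracket end so that the cam drops to its low point, then push the slide forward by its yellow plate until its brass pin is fully home in the bracket, and push the lever all the way back round to lock the cam behind the slide. Work by pushing with the outside of closed fingers only: never take the lever or the plate between the fingers, and leave the loose things (spare pin, bushing, tin, hammer) where they are.

Things in the scene. Friction and masses are not known exactly. Their poses are not given: they have to be found in the camera images.
- fixture: the welding fixture, bolted down: dark steel plate 350 x 280 mm, 16 mm thick, with blue slide ways up to z 44 mm. Origin on the table (z = 0), on the slide's centre line, level with the cam pivot; x is the slide's forward direction (to the bracket), y points to the cam's side, z up. The plate spans x -155 to +195, y -115 to +165 mm
- cam_lever (a joint): lever and cam angle, rad, counter-clockwise from above: 0 = cam at its low point (stop), 2.9 = lobe turned to the slide, locked (stop). Starts at 2.45 to 2.9. The lever points 0.21 rad + this value from fixture x, turned towards fixture y: 0 to the bracket end, 1.36 straight out to +y, 2.9 back towards the yellow plate's end. Stays where left; about 3 N at the handle turns it
- pin_slide (a joint): travel of the slide along fixture x, m: 0 = fully back, 0.0723 = home (nose at the bracket, pin in the bore, hard stop). Starts at 0 to 0.010. Stays where left; about 4 N moves it when the cam does not block it
- cam_pivot (a point): the cam's vertical axis, 55 mm above the table, at fixture x 0, y 60 mm. The red cam disc (radius 22 mm, eccentricity 10 mm, z 49 to 61 mm) lets the slide's roller past only with the lever below about 0.9 rad; otherwise its lobe stops the slide. Turned up behind the roller it drives the slide the last few mm home
- lever_handle (a point): centre of the upright red handle on the lever's end, 92 mm above the table and 82 mm from the cam's axis: a vertical post, radius 10 mm, from z 66 to 116 mm (tapering above 108). The steel lever rod (radius 5.5 mm, z 70 mm) joins it to the cam's hub (radius 12 mm, up to z 83 mm). Its x axis points along the lever, outward
- push_plate (a point): centre of the upper part of the slide's yellow push plate, 70 mm above the table: the plate is 8 mm thick along the slide, 44 mm wide, z 24 to 90 mm; its free face looks along the fixture's -x. At joint value 0 it stands at fixture x -124 mm, y 0; its axes are the fixture's
- roller (a point): centre of the slide's brass follower roller (radius 8 mm), 54 mm above the table, 76 mm ahead of the push plate and 36 mm to the cam's side of the centre line; it moves with the slide
- bore (a point): mouth of the bore in the near web of the C-shaped aluminium bracket, 33 mm above the table, at fixture x 80, y 0. The bracket (x 80 to 161, y -100 to +24 mm, top at z 68 mm) is clamped and cannot move; the blue screw clamp on it (x 120 to 190, y -105 to -45 mm) rises to z 138 mm
- spare_pin_mid (a point): half-way up a loose spare brass pin, standing on the plate, 26 mm wide and 60 mm tall; leave it alone
- bushing_mid (a point): centre of a loose steel bushing lying on the plate, 34 mm wide and 22 mm tall; leave it alone
- paste_tin_mid (a point): half-way up a loose tin standing on the table beside the plate, 68 mm wide and 75 mm tall; leave it alone
- hammer_grip (a point): middle of the handle of a loose hammer, about 300 mm long, lying on the table beside the plate; leave it alone

How it is judged (in metres and radians):
On the way, in this order (a step that is already met when the one before it is completed fails the run):
1. the cam is turned to its low point while the slide is still back (value of joint cam_lever below 0.4 rad and value of joint pin_slide below 0.025 m), for 0.1 s.
2. the slide is pushed home while the cam is at its low point (value of joint pin_slide above 0.0683 m and value of joint cam_lever below 0.8 rad), for 0.1 s.
3. the lever is back round and the cam is locked behind the slide (value of joint cam_lever above 2.6 rad and value of joint pin_slide above 0.0683 m), for 0.1 s.
At the end, for the whole second after the job is handed in: the slide is home (within 4 mm of its stop), the lever is back in the locked position (cam_lever above 2.6 rad), both at rest, and the four loose things are within 20 mm of where they stood (all of step 3 and velocity of joint pin_slide between -0.005 and 0.005 m/s and velocity of joint cam_lever between -0.05 and 0.05 rad/s and distance of each of spare_pin_mid, bushing_mid, paste_tin_mid, hammer_grip from where it was at the start of the episode below 0.02 m); the robot touches nothing.
It fails at once if the lever (its handle or its rod) is taken between the fingers (distance between the grasp point and lever_handle below 0.014 m or (x of the grasp point in the frame of lever_handle between -0.07 and 0.005 m and y of the grasp point in the frame of lever_handle between -0.008 and 0.008 m and z of the grasp point in the frame of lever_handle between -0.045 and -0.004 m)).
It fails at once if the push plate is taken between the fingers (x of the grasp point in the frame of push_plate between -0.008 and 0.008 m and y of the grasp point in the frame of push_plate between -0.022 and 0.022 m and z of the grasp point in the frame of push_plate between -0.046 and 0.026 m).
It fails at once if a loose thing (spare pin, bushing, tin, hammer) is moved or lifted (distance of any of spare_pin_mid, bushing_mid, paste_tin_mid, hammer_grip from where it was at the start of the episode above 0.02 m).
It also fails if it takes over 64 s, if anything falls off the work surface, if the arm or the gripper's body presses on something with over 40 N, if the wrist force passes 120 N, or if a joint passes its speed limit or range.

### The arm

A 6-joint arm with a two-finger parallel gripper is mounted at the origin on the work surface. World frame = base frame: x ahead of the robot, y to its left, z up, the work surface at z = 0. Lengths are in mm, angles in rad, forces in N, time in s.
With the tool pointing down it reaches from about 350 to 875 mm from the base axis. Payload 4.2 kg.
Tool frame: the origin (TCP) lies midway between the tips of the shut fingers; the grasp point (between the pads) lies 19 mm behind it; x points along the fingers, y is the direction in which the jaws open and shut, and the axes are right-handed (so a half turn about x gives the same grasp; the last joint's range is limited). The gripper opens to 85 mm and grips with 20 to 120 N. Pads are 22 mm wide; open, the fingers measure 114 mm over their backs; the gripper's body (76 mm by 85 mm) begins 54 mm behind the grasp point. The pads swing forward as they close: fully open they stand 13 mm farther back than shut.
Start: joints at [-0.959, 0.385, 0.008, 0, -1.194, -0.259], TCP at [215.969, -586.478, 231.312] pointing down, gripper open.
Joint ranges: [-3.14, 3.14], [-1.21, 2.06], [-1.07, 1.41], [-3.16, 2.05], [-2.99, -0.16], [-3.1, 3.1]. Speed limits (rad/s): [2.79, 2.79, 3.14, 3.14, 3.14, 3.14].

### API

Orientations are given as a unit quaternion [x, y, z, w].
In Python, from bench import readout, imaging, arm gives the robot as it stands.
- The arm moves only by the tool arm_command, never from a script. Its argument "increments" is a list of rows, each a list of 3 entries, a list of its own where there are three numbers: the turn, a rotation vector about the world's x, y, z in degrees, then the shift along the world's x, y, z in mm, then the closure, from 0 (fully open) to 1 (shut). In form: [[[ax, ay, az], [tx, ty, tz], fingers], ...]. A call has exactly 5 rows; each row is the pose to reach, as a shift and turn from the pose measured when the call began; what a row does not reach only later rows make up. A row lasts 1/10 s, in which the tool goes at most 50 mm and 8.59 degrees, less where a joint would pass 70% of its speed; a pose out of reach is approached as far as the arm can. A call with a gripper value outside its range is refused whole. The fingers move at their own pace and stop on an object; the grip force is fixed at half the most. Time passes only in rows, so rows that repeat a pose let the fingers close, or fill a call up. It gives the time, the measured TCP pose, the force and the opening at its end, in the units of the state.
- readout.read_state(): the state, without advancing time (a new reading comes with each control period).
- imaging.get_image(name): name is "side" or "top" or "wrist"; returns (picture, depth): 400x640x3 uint8, blue, green, red; 400x640 float32, mm along the optical axis (not along the pixel's ray), 0 where there is no reading.
- imaging.camera_info(name): a dict with "vfov" (degrees; the focal length in pixels is half the picture's height over the tangent of half this angle, whatever the lens; pixels are square), "cx", "cy" (the principal point, pixels), "D" ([k1, k2, p1, p2, k3] as OpenCV has them; the pictures are not rectified), "eye" and "rotation" of the camera in the world; the wrist camera has in their place "T_tool_cam" (4x4, takes a point from camera to tool coordinates, whose origin is the TCP and whose axes are the tool frame's). Camera axes: x right, y down, z forward; pixel columns grow to the right and rows downward; lengths in mm; the calibration is good to about 2 mm. A picture is of the moment at which its call begins: read the wrist's pose just before it. camera_info takes no time and is no camera call.
- arm.job_done(): hands the job in, once; it reports no verdict.
The state is a dict: "clock": time; "joints": joint angles; "joint_vel": joint speeds; "joint_efforts": joint torques, N m; "position": TCP position; "ee_rot": TCP orientation; "contact_force": force on the tool from outside, world axes, zero at the start; "wrist_torque": the same for the moment, N m; "gripper_width": finger opening in mm.
Only numpy, scipy, OpenCV 4.12 (cv2) and the standard library are available. Lean on these libraries where they do the work, as an engineer would, in place of code of your own. Each camera call takes 0.05 s, during which the arm holds its last target. There are 200 camera calls.

## Working session

There is one attempt and no reset: what is moved stays moved. The work goes in short steps, Python scripts to look and compute and a tool call to move; the robot and the scene stay as the last step left them, time stands still between calls to the robot, and variables do not carry over. Pictures are saved under pics/ and viewed, about 8 in all and at most 12, crops included, and the job is handed in when it is done.

Besides the shell and the picture viewer there is one more tool, called after "Call:" in YAML: its name, and indented under it one key for each argument. arm_command: Moves the arm, as the interface text tells. Its arguments: {"type":"object","properties":{"increments":{"type":"array","items":{"type":"array"}}},"required":["increments"]}

```bash
ls; mkdir -p pics; cat > h.py <<'E'
import numpy as np,cv2
from bench import readout,imaging,arm
from scipy.spatial.transform import Rotation as R
def cam(n,s=None):
    i=imaging.camera_info(n);f=200/np.tan(np.radians(i['vfov'])/2)
    K=np.array([[f,0,i['cx']],[0,f,i['cy']],[0,0,1]]);D=np.array(i['D'],float)
    if 'eye' in i: Rm=np.array(i['rotation'],float);t=np.array(i['eye'],float)
    else:
        s=s or readout.read_state();T=np.array(i['T_tool_cam']);Rt=R.from_quat(s['ee_rot']).as_matrix()
        Rm=Rt@T[:3,:3];t=Rt@T[:3,3]+np.array(s['position'])
    return K,D,Rm,t
def ray(c,uv):
    K,D,Rm,t=c;p=cv2.undistortPoints(np.array(uv,float).reshape(-1,1,2),K,D)[:,0]
    return (Rm@np.c_[p,np.ones(len(p))].T).T,t
def atz(c,uv,z):
    d,t=ray(c,uv);return t+d*((z-t[2])/d[:,2])[:,None]
def cloud(c,dep):
    v,u=np.mgrid[0:400,0:640];d,t=ray(c,np.stack([u,v],-1).reshape(-1,2));return (t+d*dep.reshape(-1,1)).reshape(400,640,3)
def proj(c,P):
    K,D,Rm,t=c;return cv2.projectPoints(np.array(P,float).reshape(-1,1,3),Rm.T,cv2.Rodrigues(Rm.T)[0]*0-(Rm.T@t).reshape(3,1),K,D)[0][:,0]
E
python3 - <<'E'
from h import *
print(readout.read_state())
for n in('top','side'):
    p,d=imaging.get_image(n);cv2.imwrite(f'pics/{n}0.png',p);np.save(n+'0.npy',d)
    i=imaging.camera_info(n);print(n,i)
E
```

```text
pics
{'clock': 0.0, 'joints': array([-9.59362484e-01,  3.85566320e-01,  6.60347296e-03, -4.94075166e-04,
       -1.19400162e+00, -2.58588700e-01]), 'joint_vel': array([ 0.00088897,  0.00026602, -0.00026002,  0.00137033, -0.0007669 ,
        0.00076664]), 'joint_efforts': array([ 4.41720908e-05, -3.92291272e+01,  1.88399702e+01,  4.18621391e+00,
       -4.62557116e-03, -2.23628348e-05]), 'position': array([ 215.78300384, -585.93592232,  230.20767764]), 'ee_rot': array([-0.12327636,  0.69631766,  0.12480352,  0.69596605]), 'contact_force': array([-0.75280532,  0.18485185,  0.20293197]), 'wrist_torque': array([0.01964438, 0.04084999, 0.01511916]), 'gripper_width': 85.43442195343553}
top {'vfov': 57.55140675909321, 'cx': 323.93148589415784, 'cy': 194.90491998400958, 'D': array([-0.00445951,  0.        ,  0.        ,  0.        ,  0.        ]), 'eye': array([ 419.17964542,   43.14176145, 1030.59102166]), 'rotation': array([ 0.70731084, -0.7000609 ,  0.07095113, -0.06776463])}
side {'vfov': 54.50345444315465, 'cx': 314.54856564504234, 'cy': 199.4264930049855, 'D': array([-0.05874433,  0.        ,  0.        ,  0.        ,  0.        ]), 'eye': array([ 125.86856096, -450.34775271,  498.98126596]), 'rotation': array([ 0.81356502, -0.31944087,  0.18773672, -0.44813436])}
```

```bash
sed -i "s/Rm=np.array(i\['rotation'\],float)/Rm=R.from_quat(i['rotation']).as_matrix()/; s/np.array(P,float).reshape(-1,1,3),Rm.T,.*$/np.array(P,float).reshape(-1,1,3),cv2.Rodrigues(Rm.T)[0],-(Rm.T@t),K,D)[0][:,0]/" h.py; python3 -c "
from h import *
c=cam('top');d=np.load('top0.npy');P=cloud(c,d);print(P[200,320],P[390,20],proj(c,P[200,320]))"
```

```text
[601.74728247  50.35444874  40.83737851] [ 97.53557068 825.89594276   1.08896279] [[320. 200.]]
```

View pics/top0.png

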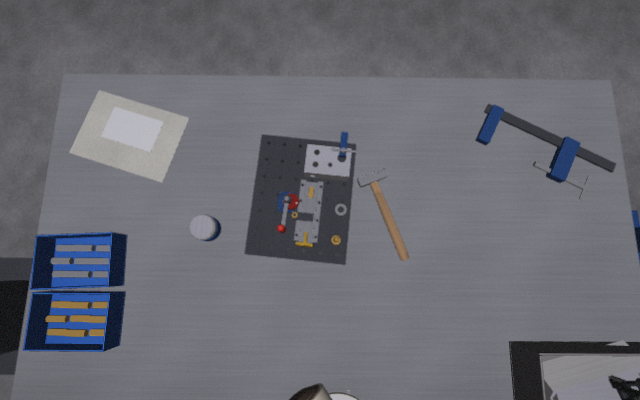

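View pics/side0.png

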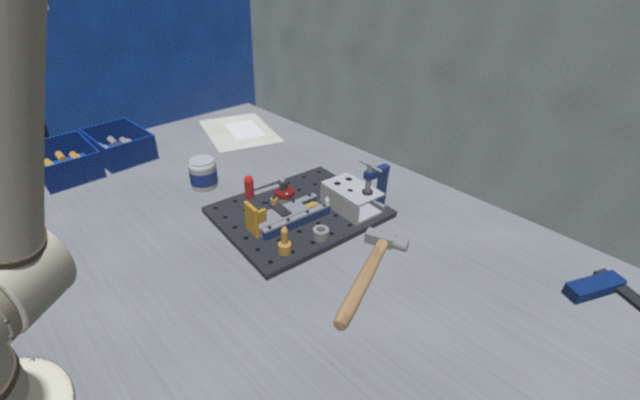

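```bash
cat > fit.py <<'E'
from h import *
c=cam('top');p=cv2.imread('pics/top0.png')
a=atz(c,[(262,135),(356,143),(345,265),(245,254)],16)[:,:2]
F=np.array([[195,165],[195,-115],[-155,-115],[-155,165]],float)
m,mf=a.mean(0),F.mean(0);H=(F-mf).T@(a-m);U,S,V=np.linalg.svd(H);Q=(U@V).T
t=m-Q@mf;print('Q ang',np.degrees(np.arctan2(Q[1,0],Q[0,0])),'t',t,'res',(Q@F.T).T+t-a)
E
python3 - <<'E'
from fit import *
x0,y0,w,h=235,125,135,150
cv2.imwrite('pics/crop0.png',cv2.resize(p[y0:y0+h,x0:x0+w],None,fx=4,fy=4,interpolation=cv2.INTER_CUBIC))
E
```

```text
Q ang -5.1951987968679365 t [591.50840384  78.21026684] res [[ 2.20712157  1.83419795]
 [-1.71190687 -1.21381507]
 [ 0.56545251 -2.24729189]
 [-1.06066721  1.62690901]]
```

View pics/crop0.png

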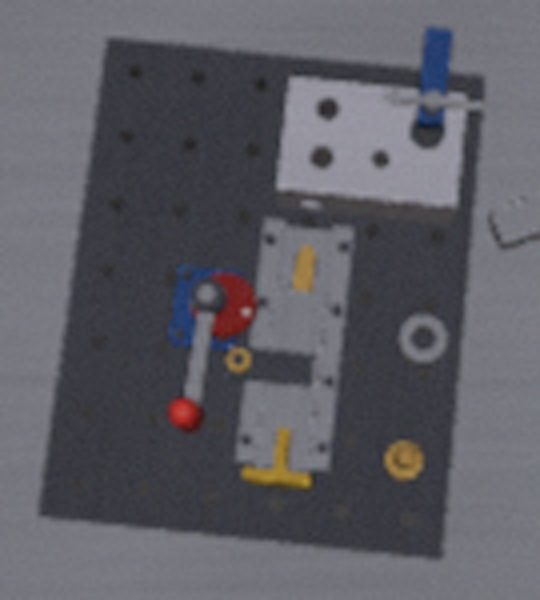

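```bash
python3 - <<'E'
from h import *
c=cam('top')
px=lambda *q:[((x+.5)/4-.5+235,(y+.5)/4-.5+125) for x,y in q]
a=atz(c,px((108,38),(484,75),(442,557),(40,516)),16)[:,:2]
F=np.array([[195,165],[195,-115],[-155,-115],[-155,165]],float)
m,mf=a.mean(0),F.mean(0);U,S,V=np.linalg.svd((F-mf).T@(a-m));Q=(U@V).T;t=m-Q@mf
print(np.degrees(np.arctan2(Q[1,0],Q[0,0])),t,((Q@F.T).T+t-a).round(1).tolist())
for n,q,z in(('hub',(209,293),83),('handle',(185,413),114),('plate',(276,480),90),('pin',(404,460),76),('bush',(423,338),38),('roller',(238,360),58)):
    w=atz(c,px(q),z)[0];print(n,w.round(1),(Q.T@(w[:2]-t)).round(1))
# depth check
d=np.load('top0.npy');P=cloud(c,d);S=(P[...,2]>60)&(abs(P[...,0]-600)<220)&(abs(P[...,1]-80)<200)
f=(P[S][:,:2]-t)@Q;zz=P[S][:,2]
for n,(x,y) in (('handle',(-80,80)),('plate',(-124,0)),('pin',(-100,-90))):
    k=np.hypot(f[:,0]-x,f[:,1]-y)<30
    if k.any(): print(n,k.sum(),f[k].mean(0).round(1),zz[k].max().round(1))
E
```

```text
-5.195120190194298 [592.90061435  78.97514341] [[0.9, 1.4], [0.8, -1.6], [-1.1, -1.1], [-0.7, 1.3]]
hub [598.7 137.8  83. ] [ 0.5 59.1]
handle [515.8 147.5 114. ] [-83.   61.3]
plate [475.9  90.6  90. ] [-117.5    1. ]
pin [490.6   8.1  76. ] [-95.5 -79.9]
bush [577.3  -6.1  38. ] [ -7.8 -86.2]
roller [557.8 119.4  58. ] [-38.6  37.1]
handle 84 [-77.   62.9] 118.1
plate 76 [-111.7    2.4] 93.6
pin 24 [-92.2 -79.4] 79.2
```

```bash
cat >> h.py <<'E'
A=np.radians(-5.2);T0=np.array([593,79.]);Q=np.array([[np.cos(A),-np.sin(A)],[np.sin(A),np.cos(A)]])
def st(goals=()):
    s=readout.read_state();p=s['position'];print('t',round(s['clock'],2),'p',p.round(1),'fix',(Q.T@(p[:2]-T0)).round(1),'F',s['contact_force'].round(1),'j',s['joints'].round(2),'w',round(s['gripper_width'],1))
    for g in goals: print(g,(np.r_[Q@np.array(g[:2])+T0,g[2]]-p).round(1))
E
python3 - <<'E'
from h import *
print(R.from_quat(readout.read_state()['ee_rot']).as_matrix().round(2))
st([(-82,32,231),(-82,30,95)])
E
```

```text
[[-0.   -0.35  0.94]
 [ 0.    0.94  0.35]
 [-1.    0.   -0.  ]]
t 0.1 p [ 215.8 -586.   230.3] fix [-315.4 -696.5] F [ 0.2 -0.4 -0.6] j [-0.96  0.39  0.01 -0.   -1.19 -0.26] w 85.5
(-82, 32, 231) [2.985e+02 7.043e+02 7.000e-01]
(-82, 30, 95) [ 298.3  702.3 -135.3]
```

Call:
arm_command:
  increments:
    - [[0,0,-5],[19,45,0],1]
    - [[0,0,-10],[38,90,0],1]
    - [[0,0,-15],[57,135,0],1]
    - [[0,0,-20],[76,180,0],1]
    - [[0,0,-25.7],[95,225,0],1]

```text
clock: 0.6
position: [310.9, -359.1, 230.0]
ee_rot: [0.036, 0.706, -0.035, 0.706]
contact_force: [0.6, -1.4, 0.2]
gripper_width: 12.0
```

Call:
arm_command:
  increments:
    - [[0,0,0],[19,45,0],1]
    - [[0,0,0],[38,90,0],1]
    - [[0,0,0],[57,135,0],1]
    - [[0,0,0],[76,180,0],1]
    - [[0,0,0],[95,225,0],1]

```text
clock: 1.1
position: [405.9, -132.1, 230.0]
ee_rot: [0.036, 0.706, -0.035, 0.706]
contact_force: [1.6, -1.0, -0.1]
gripper_width: -0.1
```

Call:
arm_command:
  increments:
    - [[0,0,0],[19,45,0],1]
    - [[0,0,0],[38,90,0],1]
    - [[0,0,0],[57,135,0],1]
    - [[0,0,0],[76,180,0],1]
    - [[0,0,0],[86,200,0],1]

```text
clock: 1.6
position: [492.8, 71.1, 229.6]
ee_rot: [0.035, 0.706, -0.033, 0.706]
contact_force: [0.3, -0.2, 0.8]
gripper_width: -0.1
```

```bash
python3 - <<'E'
from h import *
st([(-82,30,180),(-82,30,95)])
print(R.from_quat(readout.read_state()['ee_rot']).as_matrix().round(2))
E
```

```text
t 1.6 p [492.8  71.1 229.6] fix [-99. -17.] F [ 0.3 -0.2  0.8] j [ 0.47  0.17 -0.3  -0.   -1.1  -2.13] w -0.1
(-82, 30, 180) [ 21.2  45.2 -49.6]
(-82, 30, 95) [  21.2   45.2 -134.6]
[[-0.   0.1  1. ]
 [ 0.   1.  -0.1]
 [-1.   0.  -0. ]]
```

```bash
python3 - <<'E'
from h import *
c=cam('wrist');p,d=imaging.get_image('wrist');np.save('w1.npy',d);cv2.imwrite('pics/w1.png',p)
P=cloud(c,d)
f=(P[...,:2]-T0)@Q;z=P[...,2]
for n,x,y,r,z0 in(('handle',-82,60,30,100),('plate',-117,0,30,80),('hub',0,60,20,79)):
    k=(np.hypot(f[...,0]-x,f[...,1]-y)<r)&(z>z0)&(z<130)&(d>0)
    if k.any(): print(n,k.sum(),f[k].mean(0),f[k].min(0),f[k].max(0),z[k].max())
for n,X in(('handle',(-82,60,116)),('plate',(-116,0,90)),('hub',(0,60,83)),('pin',(-95,-80,76))):
    print(n,proj(c,np.r_[Q@np.array(X[:2])+T0,X[2]]).round())
E
```

```text
handle 433 [-83.76256315  61.09155123] [-91.26713787  53.2943979 ] [-72.5212366  72.0163752] 118.48583017504515
plate 465 [-115.22221786    0.60466869] [-118.81777382  -20.58934102] [-110.75698787   22.18853245] 92.31593885032987
hub 98 [-5.75683298 59.81182982] [-11.16785976  48.66346901] [-0.55048376 70.81062613] 82.8589776742034
handle [[408. 213.]]
plate [[338. 170.]]
hub [[394. 278.]]
pin [[256. 189.]]
```

View pics/w1.png

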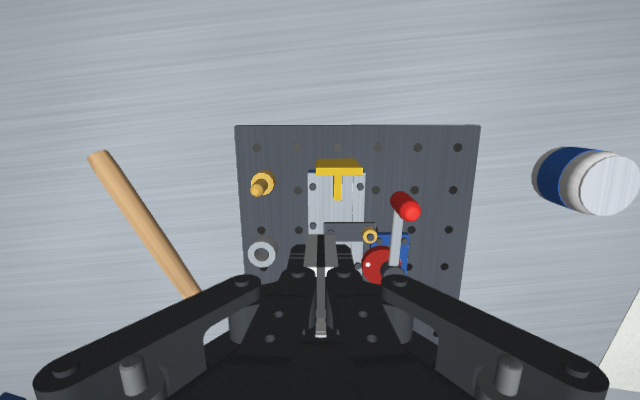

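Call:
arm_command:
  increments:
    - [[0,0,0],[10,22,-20],1]
    - [[0,0,0],[21,43,-40],1]
    - [[0,0,0],[21,43,-75],1]
    - [[0,0,0],[21,43,-110],1]
    - [[0,0,0],[21,43,-134.6],1]

```text
clock: 2.15
position: [513.7, 114.0, 92.2]
ee_rot: [0.035, 0.707, -0.034, 0.705]
contact_force: [-0.3, -0.9, -0.9]
gripper_width: -0.1
```

```bash
cat > arc.py <<'E'
# pusher path around pivot: radius 82, angles; prints shifts in world
from h import *
import sys
def arc(angs,r=82,z=95):
    s=readout.read_state();p=s['position'];st()
    x,y=Q.T@(p[:2]-T0)-[0,60];print('now r',np.hypot(x,y).round(1),'ang',np.degrees(np.arctan2(y,x)).round(1))
    for a in angs:
        b=np.radians(a);g=np.r_[Q@np.array([r*np.cos(b),60+r*np.sin(b)])+T0,z];print(a,(g-p).round(1).tolist())
if __name__=='__main__': arc([float(a) for a in sys.argv[1:]])
E
python3 arc.py 196 190 184 178 172 164 156 148 140 132
```

```text
t 2.15 p [513.7 114.   92.2] fix [-82.2  27.7] F [-0.3 -0.9 -0.9] j [ 0.53  0.37 -0.41 -0.   -0.79 -2.19] w -0.1
now r 88.3 ang -158.5
196.0 [4.2, 9.4, 2.8]
190.0 [3.1, 17.9, 2.8]
184.0 [2.8, 26.5, 2.8]
178.0 [3.4, 35.0, 2.8]
172.0 [5.0, 43.5, 2.8]
164.0 [8.3, 54.4, 2.8]
156.0 [13.2, 64.8, 2.8]
148.0 [19.5, 74.3, 2.8]
140.0 [27.0, 82.9, 2.8]
132.0 [35.7, 90.4, 2.8]
```

Call:
arm_command:
  increments:
    - [[0,0,0],[4,9,2],1]
    - [[0,0,0],[3,18,2],1]
    - [[0,0,0],[3,26.5,2],1]
    - [[0,0,0],[3.5,35,2],1]
    - [[0,0,0],[5,43.5,2],1]

```text
clock: 2.65
position: [520.1, 158.4, 96.1]
ee_rot: [0.035, 0.706, -0.033, 0.707]
contact_force: [3.0, -5.9, 0.9]
gripper_width: -0.2
```

```bash
python3 arc.py 164 156 148 140 132 124 116 108 100 92
```

```text
t 2.65 p [520.1 158.4  96.1] fix [-79.8  72.5] F [ 3.  -5.9  0.9] j [ 0.59  0.39 -0.37 -0.   -0.81 -2.26] w -0.2
now r 80.8 ang 171.1
164.0 [1.9, 10.0, -1.1]
156.0 [6.8, 20.3, -1.1]
148.0 [13.1, 29.9, -1.1]
140.0 [20.6, 38.5, -1.1]
132.0 [29.3, 46.0, -1.1]
124.0 [38.9, 52.2, -1.1]
116.0 [49.3, 57.0, -1.1]
108.0 [60.2, 60.3, -1.1]
100.0 [71.5, 62.0, -1.1]
92.0 [83.0, 62.2, -1.1]
```

Call:
arm_command:
  increments:
    - [[0,0,0],[2,10,-1],1]
    - [[0,0,0],[7,20,-1],1]
    - [[0,0,0],[13,30,-1],1]
    - [[0,0,0],[20.5,38.5,-1],1]
    - [[0,0,0],[29,46,-1],1]

```text
clock: 3.15
position: [549.0, 204.7, 95.2]
ee_rot: [0.034, 0.706, -0.034, 0.706]
contact_force: [-1.0, -5.3, 0.6]
gripper_width: 0.2
```

Call:
arm_command:
  increments:
    - [[0,0,0],[9.5,6,0],1]
    - [[0,0,0],[20,11,0],1]
    - [[0,0,0],[31,14,0],1]
    - [[0,0,0],[42,16,0],1]
    - [[0,0,0],[53.5,16,0],1]

```text
clock: 3.65
position: [602.8, 220.8, 94.7]
ee_rot: [0.034, 0.707, -0.034, 0.706]
contact_force: [-3.2, -2.0, 0.9]
gripper_width: 0.1
```

```bash
python3 arc.py 84 76 68 60 52 48 44 40 36 32 28; python3 - <<'E'
from h import *
p,d=imaging.get_image('top');c=cam('top')
hs=cv2.cvtColor(p,cv2.COLOR_BGR2HSV);m=((hs[...,0]<6)|(hs[...,0]>174))&(hs[...,1]>150)&(hs[...,2]>60)
n,l,s,ce=cv2.connectedComponentsWithStats(m.astype(np.uint8))
for i in range(1,n):
    if s[i,4]>5: w=atz(c,[ce[i]],110)[0];print(s[i],ce[i],(Q.T@(w[:2]-T0)).round(1))
E
```

```text
t 3.65 p [602.8 220.8  94.7] fix [ -3.1 142.1] F [-3.2 -2.   0.9] j [ 0.6   0.53 -0.12 -0.   -0.92 -2.27] w 0.1
now r 82.2 ang 92.2
84.0 [11.6, -1.6, 0.3]
76.0 [22.6, -4.6, 0.3]
68.0 [33.2, -9.1, 0.3]
60.0 [42.9, -15.0, 0.3]
52.0 [51.8, -22.3, 0.3]
48.0 [55.8, -26.3, 0.3]
44.0 [59.6, -30.7, 0.3]
40.0 [63.0, -35.2, 0.3]
36.0 [66.1, -40.1, 0.3]
32.0 [68.9, -45.1, 0.3]
28.0 [71.3, -50.3, 0.3]
[278 200  15  11 104] [284.93269231 205.03846154] [-23.5  58.6]
```

Call:
arm_command:
  increments:
    - [[0,0,0],[11.5,-1.5,0],1]
    - [[0,0,0],[22.5,-4.5,0],1]
    - [[0,0,0],[33,-9,0],1]
    - [[0,0,0],[43,-15,0],1]
    - [[0,0,0],[52,-22,0],1]

```text
clock: 4.2
position: [655.8, 197.8, 94.6]
ee_rot: [0.034, 0.708, -0.035, 0.705]
contact_force: [-10.1, -2.8, 2.9]
gripper_width: -0.1
```

Call:
arm_command:
  increments:
    - [[0,0,0],[4,-4,0],1]
    - [[0,0,0],[8,-8.5,0],1]
    - [[0,0,0],[11,-13,0],1]
    - [[0,0,0],[14,-18,0],1]
    - [[0,0,0],[16.5,-22,0],1]

```text
clock: 4.7
position: [673.6, 176.2, 95.3]
ee_rot: [0.034, 0.707, -0.034, 0.706]
contact_force: [-2.4, 2.8, 0.6]
gripper_width: 0.2
```

```bash
python3 arc.py 32 30 28 26
```

```text
t 4.7 p [673.6 176.2  95.3] fix [ 71.4 104.1] F [-2.4  2.8  0.6] j [ 0.49  0.61  0.04 -0.   -1.   -2.15] w 0.2
now r 83.9 ang 31.7
32.0 [-1.9, -0.4, -0.3]
30.0 [-0.7, -3.0, -0.3]
28.0 [0.5, -5.6, -0.3]
26.0 [1.5, -8.3, -0.3]
```

Call:
arm_command:
  increments:
    - [[0,0,0],[-0.5,-1.5,0],1]
    - [[0,0,0],[-0.5,-3,0],1]
    - [[0,0,0],[0,-4.5,0],1]
    - [[0,0,0],[0.5,-6,0],1]
    - [[0,0,0],[0.5,-6,0],1]

```text
clock: 5.2
position: [675.2, 171.3, 95.9]
ee_rot: [0.035, 0.706, -0.033, 0.707]
contact_force: [2.7, 4.7, -0.1]
gripper_width: 0.2
```

```bash
python3 arc.py 40; python3 - <<'E'
from h import *
st([(75,120,95),(75,120,200),(-150,0,200)])
E
```

```text
t 5.2 p [675.2 171.3  95.9] fix [73.5 99.4] F [ 2.7  4.7 -0.1] j [ 0.48  0.61  0.03 -0.   -0.99 -2.14] w 0.2
now r 83.4 ang 28.2
40.0 [-9.4, 14.2, -0.9]
t 5.2 p [675.2 171.3  95.9] fix [73.5 99.4] F [ 2.7  4.7 -0.1] j [ 0.48  0.61  0.03 -0.   -0.99 -2.14] w 0.2
(75, 120, 95) [ 3.4 20.4 -0.9]
(75, 120, 200) [  3.4  20.4 104.1]
(-150, 0, 200) [-231.6  -78.7  104.1]
```

Call:
arm_command:
  increments:
    - [[0,0,0],[0,18,0],1]
    - [[0,0,0],[0,18,45],1]
    - [[0,0,0],[-46,5,70],1]
    - [[0,0,0],[-92,-10,74],1]
    - [[0,0,0],[-135,-28,74],1]

```text
clock: 5.7
position: [539.0, 143.4, 171.1]
ee_rot: [0.035, 0.705, -0.033, 0.708]
contact_force: [0.1, -0.4, 1.8]
gripper_width: -0.0
```

Call:
arm_command:
  increments:
    - [[0,0,0],[-40,-20,0],1]
    - [[0,0,0],[-80,-42,0],1]
    - [[0,0,0],[-92,-51,0],1]
    - [[0,0,0],[-92,-51,0],1]
    - [[0,0,0],[-92,-51,0],1]

```text
clock: 6.2
position: [448.0, 92.8, 171.8]
ee_rot: [0.035, 0.705, -0.032, 0.708]
contact_force: [0.9, 0.1, 0.6]
gripper_width: 0.0
```

```bash
cat > look.py <<'E'
from h import *
import sys
c=cam('side');p,d=imaging.get_image('side');P=cloud(c,d);f=(P[...,:2]-T0)@Q;z=P[...,2]
hs=cv2.cvtColor(p,cv2.COLOR_BGR2HSV);m=((hs[...,0]<8)|(hs[...,0]>172))&(hs[...,1]>130)&(z>85)&(z<125)&(np.hypot(f[...,0],f[...,1]-60)<110)
if m.any():
    q=f[m].mean(0);print('handle',m.sum(),q.round(1),'joint',(np.arctan2(q[1]-60,q[0])-0.21).round(2))
y=(hs[...,0]>12)&(hs[...,0]<32)&(hs[...,1]>120)&(z>60)&(z<95)&(abs(f[...,1])<30)
if y.any(): print('plate',y.sum(),f[y].mean(0).round(1),f[y].min(0).round(1),f[y].max(0).round(1))
cv2.imwrite(sys.argv[1],cv2.resize(p[110:310,150:450],None,fx=2.5,fy=2.5))
st([(-143,0,170),(-143,0,58)])
E
python3 look.py pics/s1.png
```

```text
handle 80 [73.9 70.4] joint -0.07
plate 239 [-114.9   -5.3] [-122.4  -23. ] [-85.7  20.2]
t 6.25 p [448.4  93.1 171.5] fix [-145.3    0.9] F [0.  0.4 0.1] j [ 0.56  0.16 -0.48  0.   -0.93 -2.23] w 0.2
(-143, 0, 170) [ 2.2 -1.1 -1.5]
(-143, 0, 58) [   2.2   -1.1 -113.5]
```

View pics/s1.png

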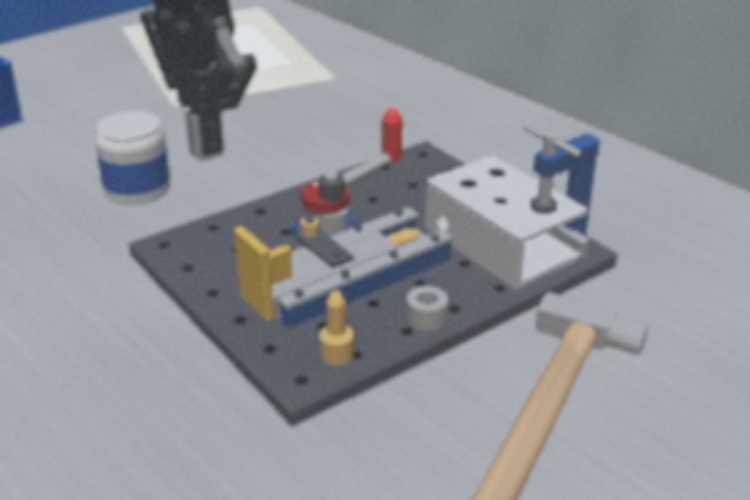

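Call:
arm_command:
  increments:
    - [[0,0,0],[2,-1,-30],1]
    - [[0,0,0],[2,-1,-60],1]
    - [[0,0,0],[2,-1,-90],1]
    - [[0,0,0],[2,-1,-112],1]
    - [[0,0,0],[2,-1,-112],1]

```text
clock: 6.75
position: [449.5, 91.6, 56.3]
ee_rot: [0.033, 0.707, -0.034, 0.706]
contact_force: [0.4, -0.2, 0.6]
gripper_width: 0.3
```

Call:
arm_command:
  increments:
    - [[0,0,0],[8,-0.7,0],1]
    - [[0,0,0],[16,-1.4,0],1]
    - [[0,0,0],[24,-2.2,0],1]
    - [[0,0,0],[32,-2.9,0],1]
    - [[0,0,0],[40,-3.6,0],1]

```text
clock: 7.25
position: [489.3, 88.2, 56.7]
ee_rot: [0.034, 0.707, -0.034, 0.705]
contact_force: [-4.6, 2.8, -1.0]
gripper_width: 0.0
```

```bash
python3 - <<'E'
from h import *
st([(-85,0,60),(-75,0,60),(-67,0,60)])
E
```

```text
t 7.25 p [489.3  88.2  56.7] fix [-104.1   -0.3] F [-4.6  2.8 -1. ] j [ 0.5   0.38 -0.52 -0.   -0.67 -2.17] w 0.0
(-85, 0, 60) [19.  -1.5  3.3]
(-75, 0, 60) [29.  -2.4  3.3]
(-67, 0, 60) [37.  -3.1  3.3]
```

Call:
arm_command:
  increments:
    - [[0,0,0],[7,-0.6,1],1]
    - [[0,0,0],[14,-1.2,2],1]
    - [[0,0,0],[21,-1.8,2],1]
    - [[0,0,0],[27,-2.3,2],1]
    - [[0,0,0],[32,-2.7,2],1]

```text
clock: 7.75
position: [521.4, 84.7, 58.7]
ee_rot: [0.033, 0.708, -0.035, 0.705]
contact_force: [-4.6, -2.3, 0.3]
gripper_width: -0.0
```

Call:
arm_command:
  increments:
    - [[0,0,0],[1,-0.1,0],1]
    - [[0,0,0],[2,-0.2,0],1]
    - [[0,0,0],[3,-0.3,0],1]
    - [[0,0,0],[4,-0.4,0],1]
    - [[0,0,0],[5,-0.4,0],1]

```text
clock: 8.25
position: [525.9, 84.4, 58.8]
ee_rot: [0.033, 0.708, -0.035, 0.704]
contact_force: [-7.8, 2.5, 2.4]
gripper_width: 0.1
```

```bash
python3 look.py pics/s2.png
```

```text
handle 78 [73.9 70.6] joint -0.07
plate 122 [-48. -13.] [-58.8 -23. ] [-21.9   2.6]
t 8.3 p [525.9  84.4  58.9] fix [-67.4  -0.7] F [-5.5  0.5  0.4] j [ 0.46  0.43 -0.43 -0.   -0.72 -2.13] w 0.1
(-143, 0, 170) [-75.3   7.6 111.1]
(-143, 0, 58) [-75.3   7.6  -0.9]
```

Call:
arm_command:
  increments:
    - [[0,0,0],[1,-0.1,0],1]
    - [[0,0,0],[2,-0.2,0],1]
    - [[0,0,0],[3,-0.3,0],1]
    - [[0,0,0],[3,-0.3,0],1]
    - [[0,0,0],[3,-0.3,0],1]

```text
clock: 8.8
position: [525.8, 84.3, 58.9]
ee_rot: [0.033, 0.71, -0.035, 0.702]
contact_force: [-13.1, 4.6, 6.3]
gripper_width: 0.1
```

Call:
arm_command:
  increments:
    - [[0,0,0],[-18,1.6,0],1]
    - [[0,0,0],[-25,2,20],1]
    - [[0,0,0],[-25,2,65],1]
    - [[0,0,0],[-15,5,105],1]
    - [[0,0,0],[25,10,120],1]

```text
clock: 9.3
position: [553.6, 95.6, 186.3]
ee_rot: [0.034, 0.706, -0.032, 0.707]
contact_force: [2.0, 0.9, 0.8]
gripper_width: -0.5
```

```bash
python3 - <<'E'
from h import *
st([(80,38,178),(80,38,97)])
E
```

```text
t 9.3 p [553.6  95.6 186.3] fix [-40.8  12.9] F [2.  0.9 0.8] j [ 0.46  0.31 -0.22 -0.   -1.04 -2.12] w -0.5
(80, 38, 178) [122.5  14.   -8.3]
(80, 38, 97) [122.5  14.  -89.3]
```

Call:
arm_command:
  increments:
    - [[0,0,0],[45,5,0],1]
    - [[0,0,0],[90,10,0],1]
    - [[0,0,0],[122.5,14,-10],1]
    - [[0,0,0],[122.5,14,-55],1]
    - [[0,0,0],[122.5,14,-89],1]

```text
clock: 9.8
position: [679.2, 110.2, 96.6]
ee_rot: [0.035, 0.703, -0.032, 0.709]
contact_force: [-0.3, -0.4, -0.9]
gripper_width: 0.3
```

```bash
python3 arc.py -10 -4 2 8 14 22 30 38 46 54; python3 look.py pics/s3.png
```

```text
t 9.8 p [679.2 110.2  96.6] fix [83.  38.9] F [-0.3 -0.4 -0.9] j [ 0.4   0.59  0.   -0.   -0.97 -2.06] w 0.3
now r 85.6 ang -14.2
-10.0 [-1.6, 7.0, -1.6]
-4.0 [0.2, 15.4, -1.6]
2.0 [1.1, 23.9, -1.6]
8.0 [1.1, 32.5, -1.6]
14.0 [0.3, 41.1, -1.6]
22.0 [-2.3, 52.2, -1.6]
30.0 [-6.3, 62.9, -1.6]
38.0 [-11.8, 72.9, -1.6]
46.0 [-18.7, 82.1, -1.6]
54.0 [-26.7, 90.2, -1.6]
handle 80 [74.1 70.6] joint -0.07
plate 227 [-52.3  -5. ] [-59.4 -23.5] [-22.1  20.8]
t 9.85 p [674.6 109.2  89.5] fix [78.5 37.5] F [-1.9 -0.8 -4.8] j [ 0.4   0.6  -0.   -0.   -0.97 -2.06] w -0.1
(-143, 0, 170) [-224.   -17.2   80.5]
(-143, 0, 58) [-224.   -17.2  -31.5]
```

Call:
arm_command:
  increments:
    - [[0,0,0],[3,1,7],1]
    - [[0,0,0],[3,1,7],1]
    - [[0,0,0],[3,1,7],1]
    - [[0,0,0],[3,1,7],1]
    - [[0,0,0],[3,1,7],1]

```text
clock: 10.35
position: [678.2, 110.5, 98.2]
ee_rot: [0.034, 0.707, -0.033, 0.706]
contact_force: [0.1, -0.1, 0.2]
gripper_width: -0.1
```

```bash
python3 arc.py -10 -4 2 8 14 22 30 38 46 54
```

```text
t 10.35 p [678.2 110.5  98.2] fix [82.  39.1] F [ 0.1 -0.1  0.2] j [ 0.4   0.6   0.01 -0.   -0.99 -2.06] w -0.1
now r 84.7 ang -14.3
-10.0 [-0.7, 6.8, -3.2]
-4.0 [1.2, 15.2, -3.2]
2.0 [2.1, 23.7, -3.2]
8.0 [2.1, 32.3, -3.2]
14.0 [1.2, 40.8, -3.2]
22.0 [-1.3, 52.0, -3.2]
30.0 [-5.4, 62.7, -3.2]
38.0 [-10.9, 72.7, -3.2]
46.0 [-17.7, 81.9, -3.2]
54.0 [-25.8, 90.0, -3.2]
```

Call:
arm_command:
  increments:
    - [[0,0,0],[-0.5,7,-1],1]
    - [[0,0,0],[1,15,-2],1]
    - [[0,0,0],[2,23.5,-2],1]
    - [[0,0,0],[2,32,-2],1]
    - [[0,0,0],[1,41,-2],1]

```text
clock: 10.85
position: [677.7, 150.8, 96.0]
ee_rot: [0.033, 0.708, -0.034, 0.704]
contact_force: [-3.8, -4.5, 2.2]
gripper_width: 0.1
```

Call:
arm_command:
  increments:
    - [[0,0,0],[-2.5,11,0],1]
    - [[0,0,0],[-6.5,22,0],1]
    - [[0,0,0],[-12,32,0],1]
    - [[0,0,0],[-19,41,0],1]
    - [[0,0,0],[-27,49,0],1]

```text
clock: 11.35
position: [649.7, 199.6, 95.6]
ee_rot: [0.032, 0.709, -0.035, 0.704]
contact_force: [-0.6, -4.6, 0.6]
gripper_width: 0.1
```

```bash
python3 arc.py 62 70 78 86 94 102 110 118 126 134 142
```

```text
t 11.35 p [649.7 199.6  95.6] fix [ 45.6 125.2] F [-0.6 -4.6  0.6] j [ 0.53  0.59 -0.01 -0.   -0.98 -2.2 ] w 0.1
now r 79.6 ang 55.1
62.0 [-6.4, 7.8, -0.6]
70.0 [-16.4, 13.3, -0.6]
78.0 [-27.1, 17.5, -0.6]
86.0 [-38.2, 20.1, -0.6]
94.0 [-49.6, 21.1, -0.6]
102.0 [-61.0, 20.6, -0.6]
110.0 [-72.3, 18.4, -0.6]
118.0 [-83.1, 14.7, -0.6]
126.0 [-93.3, 9.6, -0.6]
134.0 [-102.7, 3.1, -0.6]
142.0 [-111.1, -4.7, -0.6]
```

Call:
arm_command:
  increments:
    - [[0,0,0],[-6.5,8,0],1]
    - [[0,0,0],[-16.5,13.5,0],1]
    - [[0,0,0],[-27,17.5,0],1]
    - [[0,0,0],[-38,20,0],1]
    - [[0,0,0],[-49.5,21,0],1]

```text
clock: 11.85
position: [599.8, 221.0, 96.0]
ee_rot: [0.032, 0.709, -0.034, 0.704]
contact_force: [4.7, -2.7, -0.6]
gripper_width: -0.1
```

Call:
arm_command:
  increments:
    - [[0,0,0],[-11.5,-0.5,0],1]
    - [[0,0,0],[-22.5,-2.7,0],1]
    - [[0,0,0],[-33.5,-6.5,0],1]
    - [[0,0,0],[-43.5,-11.5,0],1]
    - [[0,0,0],[-53,-18,0],1]

```text
clock: 12.35
position: [547.8, 203.4, 97.0]
ee_rot: [0.032, 0.707, -0.033, 0.706]
contact_force: [4.4, 1.1, 0.6]
gripper_width: -0.2
```

```bash
python3 arc.py 138 142 146 150 154 158 160 162; python3 look.py pics/s4.png
```

```text
t 12.35 p [547.8 203.4  97. ] fix [-56.3 119.8] F [4.4 1.1 0.6] j [ 0.63  0.45 -0.27 -0.   -0.86 -2.3 ] w -0.2
now r 82.1 ang 133.3
138.0 [-5.0, -4.5, -2.0]
142.0 [-9.1, -8.5, -2.0]
146.0 [-12.9, -12.8, -2.0]
150.0 [-16.3, -17.4, -2.0]
154.0 [-19.5, -22.2, -2.0]
158.0 [-22.3, -27.2, -2.0]
160.0 [-23.5, -29.7, -2.0]
162.0 [-24.7, -32.3, -2.0]
handle 100 [-74.7  95.9] joint 2.48
plate 234 [-52.2  -5. ] [-59.3 -24.1] [-21.6  20.9]
t 12.4 p [545.8 202.4  96.9] fix [-58.2 118.6] F [ 2.8 -1.6  1.2] j [ 0.63  0.44 -0.27 -0.   -0.86 -2.3 ] w -0.4
(-143, 0, 170) [ -95.2 -110.4   73.1]
(-143, 0, 58) [ -95.2 -110.4  -38.9]
```

Call:
arm_command:
  increments:
    - [[0,0,0],[-3.5,-3.5,-1],1]
    - [[0,0,0],[-7.5,-7.5,-2],1]
    - [[0,0,0],[-11,-12,-2],1]
    - [[0,0,0],[-14.5,-16.5,-2],1]
    - [[0,0,0],[-17.5,-21,-2],1]

```text
clock: 12.9
position: [528.4, 182.0, 95.4]
ee_rot: [0.033, 0.707, -0.033, 0.705]
contact_force: [3.0, 2.6, 2.9]
gripper_width: -0.1
```

```bash
python3 arc.py 158 160 162 164; python3 look.py pics/s5.png
```

```text
t 12.9 p [528.4 182.   95.4] fix [-73.7  96.7] F [3.  2.6 2.9] j [ 0.62  0.41 -0.33 -0.   -0.83 -2.28] w -0.1
now r 82.3 ang 153.5
158.0 [-2.8, -5.7, -0.4]
160.0 [-4.1, -8.3, -0.4]
162.0 [-5.3, -10.9, -0.4]
164.0 [-6.4, -13.6, -0.4]
handle 110 [-85.9  68. ] joint 2.84
plate 232 [-52.3  -5. ] [-59.4 -23.3] [-23.1  19.9]
t 12.95 p [527.5 181.   95.1] fix [-74.5  95.7] F [1.6 2.1 1.8] j [ 0.62  0.41 -0.33 -0.   -0.83 -2.28] w 0.1
(-143, 0, 170) [-76.9 -89.1  74.9]
(-143, 0, 58) [-76.9 -89.1 -37.1]
```

Call:
arm_command:
  increments:
    - [[0,0,0],[-1,-2,0],1]
    - [[0,0,0],[-2,-4.5,0],1]
    - [[0,0,0],[-3,-7,0],1]
    - [[0,0,0],[-4,-8.5,0],1]
    - [[0,0,0],[-4,-8.5,0],1]

```text
clock: 13.45
position: [523.0, 172.2, 94.9]
ee_rot: [0.033, 0.708, -0.034, 0.704]
contact_force: [1.9, 1.4, 2.2]
gripper_width: -0.2
```

```bash
python3 arc.py 162 164 166; python3 look.py pics/s6.png
```

```text
t 13.45 p [523.  172.2  94.9] fix [-78.1  86.4] F [1.9 1.4 2.2] j [ 0.61  0.4  -0.35 -0.   -0.83 -2.27] w -0.2
now r 82.5 ang 161.3
162.0 [0.0, -1.1, 0.1]
164.0 [-1.1, -3.8, 0.1]
166.0 [-2.0, -6.4, 0.1]
handle 110 [-87.   57.4] joint -3.32
plate 232 [-52.3  -4.9] [-59.1 -23.1] [-21.2  19.6]
t 13.5 p [523.  172.2  94.9] fix [-78.1  86.5] F [2.1 1.9 2.2] j [ 0.61  0.4  -0.35 -0.   -0.83 -2.27] w -0.1
(-143, 0, 170) [-72.4 -80.2  75.1]
(-143, 0, 58) [-72.4 -80.2 -36.9]
```

Call:
arm_command:
  increments:
    - [[0,0,0],[0,15,0],1]
    - [[0,0,0],[0,25,5],1]
    - [[0,0,0],[0,25,50],1]
    - [[0,0,0],[-30,10,90],1]
    - [[0,0,0],[-60,0,110],1]

```text
clock: 14.0
position: [463.1, 172.9, 207.2]
ee_rot: [0.033, 0.708, -0.034, 0.705]
contact_force: [0.1, 0.8, 1.2]
gripper_width: 0.0
```

Call:
arm_command:
  increments:
    - [[0,0,0],[-10,0,10],1]
    - [[0,0,0],[-10,0,10],1]
    - [[0,0,0],[-10,0,10],1]
    - [[0,0,0],[-10,0,10],1]
    - [[0,0,0],[-10,0,10],1]

```text
clock: 14.5
position: [453.3, 172.9, 215.7]
ee_rot: [0.032, 0.709, -0.034, 0.704]
contact_force: [1.0, 0.3, -0.2]
gripper_width: -0.1
```

```bash
python3 look.py pics/s7.png
```

```text
handle 98 [-87.2  56.4] joint -3.31
plate 235 [-52.2  -4.9] [-59.4 -23.5] [-22.5  18.1]
t 14.55 p [453.3 172.9 215.8] fix [-147.6   80.8] F [-0.1  0.3 -0.3] j [ 0.7   0.16 -0.34 -0.   -1.07 -2.36] w -0.1
(-143, 0, 170) [ -2.7 -80.9 -45.8]
(-143, 0, 58) [  -2.7  -80.9 -157.8]
```

View pics/s7.png

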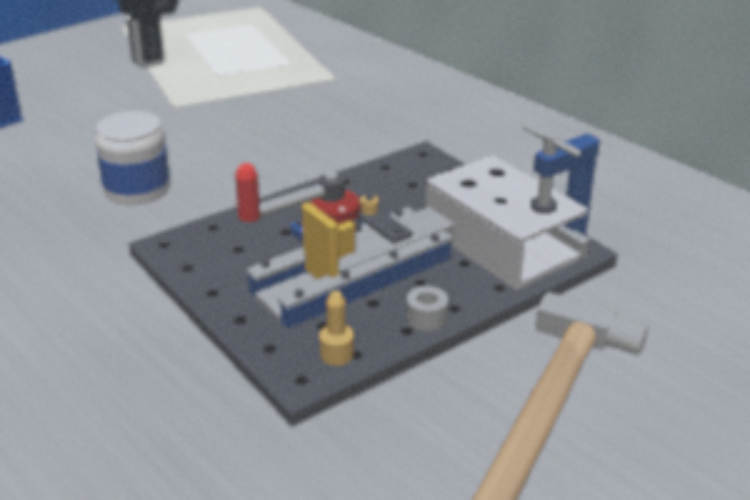

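The final view shows the lever back at the plate end (handle at 247,190) and the plate forward (325,240). The roller is ahead of the cam, and the pin, bushing, tin and hammer are where they stood.

```bash
python3 -c "
from bench import arm;print(arm.job_done())"
```

```text
the job is handed in; nothing more can be done
None
```

The bracket is pinned and the cam is locked behind the slide; I handed the job in at about 14.6 s, and it reported no verdict. I pushed only with the outside of the closed fingers. First I swept the lever round to the bracket end, then pushed the yellow plate until it stopped hard, then swept the lever back.

- **Slide:** the push plate measured at fixture x about -52 mm, against -51.7 mm for fully home. At the stop the push force rose to 13 N and the plate moved no further.
- **Lever:** the side camera gave about -0.07 rad at the low stop and 2.97 rad when locked. Both lie just outside the joint's 0 to 2.9 range. I put that down to a few mm of bias in the handle measurement, and it still leaves a clear margin over the 2.6 rad needed.
- **Loose things:** the spare pin, bushing, tin and hammer looked unmoved between the side pictures, judged by eye only. The arm finished clear of everything, at about 0 N.

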